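# Unhook the cleaning basket and load the ultrasonic cleaner

## Task

The wire basket with two cast bridges in it hangs by its rung on the drip stand's safety hook. Push the sprung keeper back with the rung until it clears the hook's lip, lift the basket off over the nose, and set it down gently, not dropped, level on the floor of the open ultrasonic cleaner's tank with both bridges still in it; then let go. Leave the other things on the bench where they are.

Things in the scene. Friction and masses are not known exactly. Their poses are not given: they have to be found in the camera images.
- basket: stainless wire basket 80 mm along its x, 120 mm along its y (128 over the bail's feet), rim 42 mm above its underside, on four 5 mm feet, 0.22 to 0.37 kg. A stiff bail (does not fold) stands in its y-z plane at x = 0: uprights at y = +-46 mm joined by a hanging rung and, above it, a black grip. Origin: centre of its underside, z up. Same fore and aft: either way round will do in the tank
- basket_grip (a point): centre of the bail's black plastic grip, 172 mm above the basket's underside: a flat-sided bar 14 mm thick along the basket's x, 70 mm long along its y, 22 mm high; meant to be pinched across its 14 mm from above
- basket_rung (a point): centre of the steel hanging rung, a round bar 8 mm thick, 92 mm long along the basket's y, 115 mm above the basket's underside and 57 mm below the grip's centre; it lies in the hook at the start
- stand: steel drip stand fixed to the bench: drip tray 190 x 150 x 14 mm, a 14 mm post 88 mm behind the hook (its +x) with a collar up to 179 mm, and a level arm 18 mm wide, 10 mm thick, from the post forward to the hook. Origin on the bench right below the hook's seat; x points from the hook to the post, y along the hanging rung; z up
- hook_seat (a point): top of the hook's flat seat, 181 mm above the bench; axes as the stand's. At rest the rung's centre is 4 mm above it, within 2 mm along x. A nose rises 5 mm in front of it (-x) and is 7 mm thick, with a lip reaching back over the rung. To come off, the rung is raised about 8 mm, pushed to +x until its centre is 10 to 18 mm behind this point (past the lip's end), then raised straight up
- lip_end (a point): lower edge of the end of the lip at the nose's top: 5 mm behind (+x) and 20 mm above the seat point; lip's top 26 mm above the seat. A rung lifted without pushing back strikes the lip after 12 mm. Raised 40 to 50 mm from rest, the rung is over the lip and the basket's rim still 10 mm under the arm (it meets the arm after 60 mm): draw it forward (stand's -x) 90 mm there before raising it more
- keeper (a joint): angle of the sprung keeper, a dark steel tongue 7 mm wide, hinged in the arm 9 mm behind and 6 mm below the seat point, free end 27 mm above the seat. 0 = shut, upright against the lip's end; grows to 1.0 as its free end is pressed back towards the stand's +x; springs shut by itself. The rung, raised 8 mm, opens it with about 1 N at first, 3 to 4 N at 0.5 rad, where it clears the lip
- cleaner: bench-top ultrasonic cleaner fixed to the bench, white housing 155 mm along its x, 215 mm along its y, 140 mm high, open on top, its tank dry and empty; dark control panel on its -x side. Origin: centre of its underside, z up
- tank_floor (a point): centre of the tank's flat floor, 75 mm above the bench; the tank is a straight-sided steel well 115 mm along the cleaner's x by 165 mm along its y and 65 mm deep, its rim 140 mm above the bench; axes as the cleaner's
- bridge_a: small cast-metal dental bridge, three joined round units, 30 x 11 x 9 mm, 20 g, lying loose in the basket; origin: centre of its underside
- bridge_b: second cast bridge like bridge_a, lying loose in the basket
- lid: the cleaner's steel lid, 130 x 185 x 10 mm with a black knob to 32 mm, lying on the bench; to be left alone; origin: centre of its underside
- model: plaster jaw model, 58 x 64 x 36 mm; to be left alone; origin: centre of its underside
- articulator: blue dental articulator with plaster models in it, 105 x 94 x 137 mm; to be left alone; origin: centre of its underside
- bowl: dark green plaster mixing bowl, 130 mm across, 75 mm high; to be left alone; origin: centre of its underside
- spatula: plaster spatula lying on the bench, about 0.2 m long, along its x; to be left alone; origin: underside
- spray: white spray bottle, 76 mm across, 211 mm high; to be left alone; origin: centre of its underside

How it is judged (in metres and radians):
On the way, in this order (a step that is already met when the one before it is completed fails the run):
1. the keeper is pressed well open while the rung is still at the hook (value of joint keeper above 0.25 rad and distance between basket_rung and hook_seat below 0.035 m), for 0.1 s.
2. the basket is off the hook and the keeper has sprung shut behind it (distance between basket_rung and hook_seat above 0.08 m and value of joint keeper below 0.1 rad), for 0.1 s.
At the end, for the whole second after the job is handed in: the basket stands level (within about 6 degrees) and still on the tank's floor (feet within 6 mm of it), anywhere inside the tank and either way round, both bridges lie in the basket, the keeper is shut, and the basket has been let go (z of basket in the frame of tank_floor between -0.006 and 0.006 m and horizontal distance between basket and tank_floor below 0.05 m and angle between basket's own z axis and vertical below 0.1 rad and linear speed of basket below 0.02 m/s and distance between each of bridge_a, bridge_b and basket below 0.075 m and z of each of bridge_a, bridge_b in the frame of basket below 0.035 m and value of joint keeper below 0.1 rad); the robot touches nothing.
It fails at once if the basket is dropped or slammed into the cleaner (over 0.7 m/s while over the tank, as in a free fall of 25 mm) (horizontal distance between basket and tank_floor below 0.08 m and linear speed of basket above 0.7 m/s).
It fails at once if another thing on the bench is shifted by more than 30 mm (distance of any of lid, model, articulator, bowl, spatula, spray from where it was at the start of the episode above 0.03 m).
It also fails if it takes over 51 s, if anything falls off the work surface, if the arm or the gripper's body presses on something with over 40 N, if the wrist force passes 120 N, or if a joint passes its speed limit or range.

## Robot

A 6-joint arm with a two-finger parallel gripper is mounted at the origin on the work surface. World frame = base frame: x ahead of the robot, y to its left, z up, the work surface at z = 0. Lengths are in m, angles in degrees, forces in N, time in s.
With the tool pointing down it reaches from about 0.4 to 0.825 m from the base axis. Payload 7 kg.
Tool frame: the origin (TCP) lies between the finger pads; the fingertips stand 11 mm ahead of it and the grasp point (between the pads) lies 8 mm behind it; z points along the fingers, y is the line along which they close (so a half turn about z gives the same grasp; the last joint's range is limited). The gripper opens to 85 mm and grips with 20 to 120 N. Pads are 22 mm wide; open, the fingers measure 114 mm over their backs; the gripper's body (76 mm by 85 mm) begins 54 mm behind the grasp point. The pads swing forward as they close: fully open they stand 13 mm farther back than shut.
Start: joints at [-50.185, 20.546, 0.682, 0, -70.136, -16.507], TCP at [0.267, -0.62, 0.242] pointing down, gripper open.
Joint ranges: [-176.03, 176.03], [-82.01, 121.73], [-58.28, 71.71], [-173.87, 95.51], [-174.79, -0.11], [-173.66, 173.66]. Speed limits (degrees/s): [136.94, 136.94, 172.46, 180, 180, 180].

## Interface

Orientations are given as a 3x3 rotation matrix whose columns are the frame's x, y, z axes.
In Python, from plant import status, optics, manip gives the robot as it stands. The module is installed in compiled form; this text tells all that it offers.
- The arm moves only by the shell command python3 -m pendant 'ROWS'. ROWS is JSON, a list of rows, each a list of 7 numbers: the opening, from -1 (shut) to 1 (fully open), then the shift along the world's x, y, z each as a share of 20 cm, from -1 to 1, then the turn, a rotation vector about the world's x, y, z each as a share of pi/4 rad, from -1 to 1. A call has 1 to 12 rows; each row is the pose to reach, as a shift and turn from the pose commanded when the call began; what a row does not reach only later rows make up. A row lasts 1/10 s, in which the tool goes at most 50 mm and 8.59 degrees, less where a joint would pass 70% of its speed; a pose out of reach is approached as far as the arm can. A call with a number of a shift or a turn outside -1 to 1 is refused whole. A call with a gripper value outside its range is refused whole. The fingers move at their own pace and stop on an object; the grip force is fixed at half the most. Time passes only in rows, so rows that repeat a pose let the fingers close. It gives the time, the measured TCP pose, the force, the opening and the grip force at its end, in the units of the state.
- status.get_state(): the state, without advancing time (a new reading comes with each control period).
- optics.capture(name): name is "side" or "top"; returns the picture (480x640x3 uint8, red, green, blue); there is no depth.
- optics.calibration(name): a dict with "vertical_fov" (degrees; the focal length in pixels is half the picture's height over the tangent of half this angle, whatever the lens; pixels are square), "cx", "cy" (the principal point, pixels), "extrinsics" (4x4, takes a point from world to camera coordinates). Camera axes: x right, y up, looking along -z (the intrinsics and any distortion apply to the point x, -y, -z); pixel columns grow to the right and rows downward; lengths in m; the calibration is good to about 2 mm. A picture is of the moment at which its call begins. calibration takes no time and is no camera call.
- manip.sign_off(): hands the job in; it is judged then, once.
The state is a dict: "time": time; "joint_positions": joint angles; "qd": joint speeds; "effort": joint torques, N m; "eef_pos": TCP position; "ee_rot": TCP orientation; "wrist_force": force on the tool from outside, world axes, zero at the start; "moment": the same for the moment, N m; "grip_width": finger opening in m; "gripper_force": force on a finger pad.
Only numpy, scipy, OpenCV 4.12 (cv2) and the standard library are available. Lean on these libraries where they do the work, as an engineer would, in place of code of your own. Each camera call takes 0.05 s, during which the arm holds its last target. There are 200 camera calls.

## Working session

There is one attempt and no reset: what is moved stays moved. The work goes in short steps, Python scripts to look and compute and a shell command to move; the robot and the scene stay as the last step left them, time stands still between calls to the robot, and variables do not carry over. Pictures are saved under pics/ and viewed, at most 10 in all, crops included, and the job is handed in when it is done.

```bash
mkdir -p pics; python3 - <<'E'
from plant import status, optics
import cv2
for n in("side","top"):
    cv2.imwrite(f"pics/{n}0.png",optics.capture(n)[:,:,::-1]); print(n,optics.calibration(n))
s=status.get_state();print({k:s[k] for k in("time","eef_pos","ee_rot","wrist_force","grip_width")})
E
```

```text
side {'vertical_fov': 55.627353838362225, 'cx': 319.3534087333736, 'cy': 232.98067579078744, 'extrinsics': array([[-0.99748236, -0.06808967,  0.01981753,  0.51288171],
       [ 0.05993918, -0.66016426,  0.74872588, -0.09866551],
       [-0.03789767,  0.74802871,  0.66258344, -1.31726024],
       [ 0.        ,  0.        ,  0.        ,  1.        ]])}
top {'vertical_fov': 52.941530986605905, 'cx': 312.79023879261644, 'cy': 233.24123075080084, 'extrinsics': array([[ 0.0210366 , -0.99953931, -0.02187776,  0.07194276],
       [ 0.98701578,  0.01727772,  0.15969137, -0.51511067],
       [-0.1592398 , -0.02495306,  0.98692453, -1.13226344],
       [ 0.        ,  0.        ,  0.        ,  1.        ]])}
{'time': 0.1, 'eef_pos': array([ 0.26691411, -0.61952599,  0.24147573]), 'ee_rot': array([[-9.18417114e-01, -3.95612849e-01, -6.92038496e-04],
       [-3.95613437e-01,  9.18416183e-01,  1.31267851e-03],
       [ 1.16266869e-04,  1.47936613e-03, -9.99998899e-01]]), 'wrist_force': array([-0.26588   ,  0.27834842,  0.03243587]), 'grip_width': 0.08545932630019064}
```

View pics/side0.png

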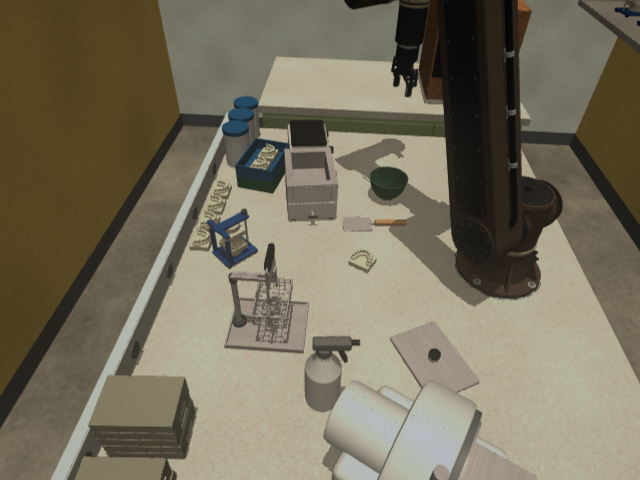

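View pics/top0.png

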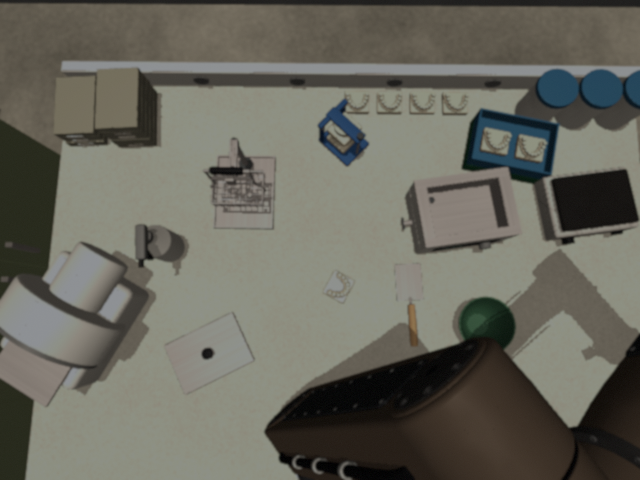

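The side view has the basket on its stand at (268,300) and the cleaner at (311,180). In the top view the grip is at (227,170) and the tank at (466,208). I'll enlarge both.

```bash
python3 - <<'E'
import cv2,numpy as np
def crop(im,x,y,w,h,s):
    return cv2.resize(im[y:y+h,x:x+w],None,fx=s,fy=s,interpolation=cv2.INTER_CUBIC)
def g(c,x,y,s,st=10):
    for i in range(0,c.shape[1],st*s):
        cv2.putText(c,str(x+i//s),(i,8),0,.3,(0,0,255));cv2.line(c,(i,8),(i,14),(0,0,255))
    for i in range(0,c.shape[0],st*s):
        cv2.putText(c,str(y+i//s),(0,i+3),0,.3,(0,0,255));cv2.line(c,(20,i),(26,i),(0,0,255))
    return c
t=cv2.imread("pics/top0.png");s=cv2.imread("pics/side0.png")
A=g(crop(t,200,130,80,110,5),200,130,5);B=g(crop(t,400,160,130,100,3),400,160,3)
C=np.zeros((550,800,3),np.uint8);C[:,:400]=A;C[:300,400:790]=B;cv2.imwrite("pics/c1.png",C)
A=g(crop(s,220,240,95,115,5),220,240,5);B=g(crop(s,275,110,70,120,4),275,110,4)
C=np.zeros((580,800,3),np.uint8);C[:575,:475]=A;C[:480,500:780]=B;cv2.imwrite("pics/c2.png",C)
E
```

```text
(no output)
```

View pics/c1.png

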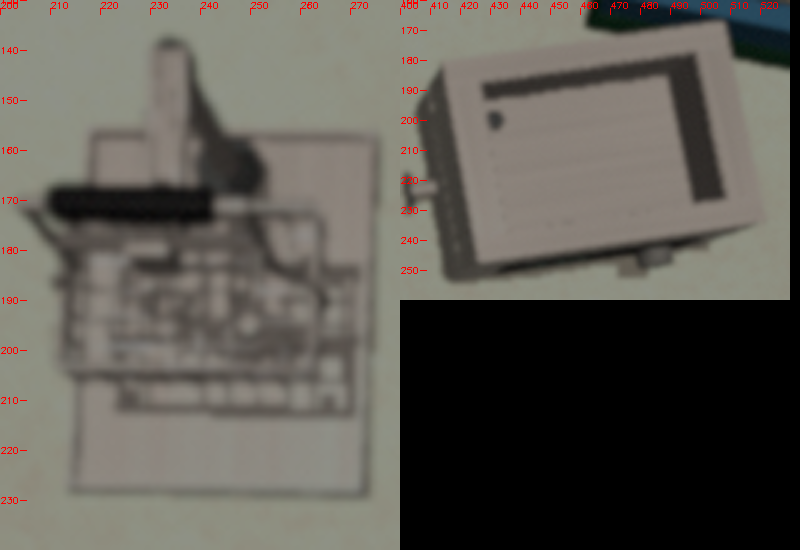

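View pics/c2.png

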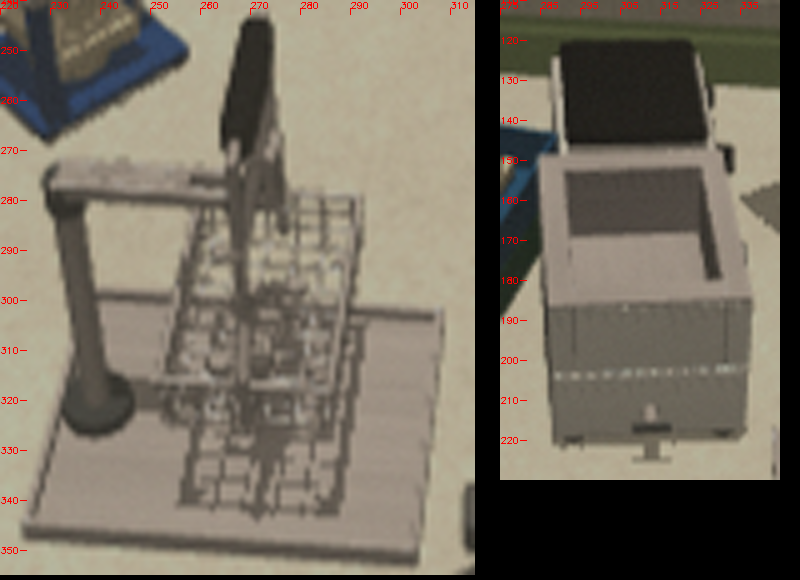

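```bash
cat >h.py <<'E'
import numpy as np,cv2
from plant import optics
K={};E={}
for n in("side","top"):
    c=optics.calibration(n);f=240/np.tan(np.radians(c["vertical_fov"]/2))
    K[n]=np.array([[f,0,c["cx"]],[0,f,c["cy"]],[0,0,1]]);E[n]=np.diag([1,-1,-1,1])@c["extrinsics"]
def proj(n,P,k=0):
    e=E[n];return cv2.projectPoints(np.array(P,float),cv2.Rodrigues(e[:3,:3])[0],e[:3,3],K[n],np.array([k,0,0,0.]))[0][:,0]
def tf(p,P):
    c,s=np.cos(p[2]),np.sin(p[2]);P=np.array(P,float);Q=P.copy()
    Q[:,0]=p[0]+c*P[:,0]-s*P[:,1];Q[:,1]=p[1]+s*P[:,0]+c*P[:,1];return Q
E
python3 - <<'E'
from h import *
from scipy.optimize import least_squares
T=lambda o:[(o+95,75,.014),(o+95,-75,.014),(o-95,-75,.014),(o-95,75,.014)]
C=[(.0775,.1075,.14),(.0775,-.1075,.14),(-.0775,-.1075,.14),(-.0775,.1075,.14)]
trayT=[(218,156.5),(275.5,157.5),(273,229),(214,228)]
trayS=[(238,298),(307,303),(302,351),(223.5,345)]  # image order fixed below
cT=[(414.5,182.5),(508,166.5),(521.5,233),(425,247.5)]
# side order: world +x is image-left, +y is nearer(lower)
cS=[(287,185.5),(286,149),(330,147.5),(337,184.5)]
tS=[(223.5,345),(238,298),(307,303),(302,351)]
G=[(0,.035,.242),(0,-.035,.242)]
gT=[(209.5,170.7),(242.5,170.7)]
gS=[(266,264.5),(271,249)]
def tr(p,P):
    P=np.array(P,float);return tf(p,P)
def tray(o): return [(o+.095,.075,.014),(o+.095,-.075,.014),(o-.095,-.075,.014),(o-.095,.075,.014)]
def parts(v):
    st,o,cl,g=v[:3],v[3],v[4:7],v[7:10];kt,ks=v[10:12]
    R={}
    R['tT']=proj("top",tr(st,tray(o)),kt)-trayT; R['tS']=proj("side",tr(st,tray(o)),ks)-tS
    R['cT']=proj("top",tr(cl,C),kt)-cT; R['cS']=proj("side",tr(cl,C),ks)-cS
    R['gT']=proj("top",tr(g,G),kt)-gT; R['gS']=proj("side",tr(g,G),ks)-gS
    # post base in side
    R['arm']=(proj("top",tr(st,[(.06,0,.186)]),kt)-[(232.8,160)])[:,:1]
    return R
def f(v):return np.concatenate([a.ravel() for a in parts(v).values()])
v0=[.7,.2,0,0,.6,-.3,.1,.7,.2,0,0,0]
r=least_squares(f,v0,loss="soft_l1",x_scale=[.1]*12)
print(np.round(r.x,4),r.cost)
for k,a in parts(r.x).items():print(k,np.round(a,1).tolist())
E
```

```text
[ 0.5972  0.2583 -0.0076  0.0252  0.5644 -0.2648  0.1587  0.6104  0.2593
  0.0022 -0.0135  0.121 ] 19.3530676522002
tT [[-0.5, -1.4], [0.1, -1.3], [-0.5, 0.1], [-1.0, -0.3]]
tS [[0.2, 0.1], [-0.5, -1.8], [2.8, -1.8], [2.0, -0.2]]
cT [[-0.8, -2.6], [-0.6, 0.4], [0.1, 0.7], [0.7, -0.3]]
cS [[-0.1, 0.4], [-1.7, -1.1], [0.7, -0.9], [1.5, -0.5]]
gT [[-0.3, -0.7], [0.3, -0.3]]
gS [[0.5, 4.2], [0.4, -3.0]]
arm [[0.0]]
```

```bash
python3 -m pendant '[[1,0.4,1,0.5,0,0,0.4],[1,0.4,1,0.5,0,0,0.4],[1,0.4,1,0.5,0,0,0.4],[1,0.4,1,0.5,0,0,0.4],[1,0.4,1,0.5,0,0,0.4],[1,0.4,1,0.5,0,0,0.4],[1,0.4,1,0.5,0,0,0.4]]'
python3 -m pendant '[[1,0.4,1,0,0,0,0.4],[1,0.4,1,0,0,0,0.4],[1,0.4,1,0,0,0,0.4],[1,0.4,1,0,0,0,0.4],[1,0.4,1,0,0,0,0.4],[1,0.4,1,0,0,0,0.4]]'
python3 -m pendant '[[1,0.4,1,0,0,0,0.4],[1,0.4,1,0,0,0,0.4],[1,0.4,1,0,0,0,0.4],[1,0.4,1,0,0,0,0.4],[1,0.4,1,0,0,0,0.4],[1,0.4,1,0,0,0,0.4]]'
python3 -m pendant '[[1,0.4,1,0,0,0,0.28],[1,0.4,1,0,0,0,0.28],[1,0.4,1,0,0,0,0.28],[1,0.4,1,0,0,0,0.28],[1,0.4,1,0,0,0,0.28],[1,0.4,1,0,0,0,0.28]]'
python3 -c "
from plant import status;s=status.get_state();print(s['eef_pos'],s['ee_rot'],s['joint_positions'])"
```

```text
time: 0.8
eef_pos: [0.3474, -0.4192, 0.3427]
ee_rot: [[-0.75, -0.662, 0.001], [-0.662, 0.75, -0.0], [-0.001, -0.001, -1.0]]
wrist_force: [-0.6, -0.8, -0.4]
grip_width: 0.0852
gripper_force: 0.0
time: 1.4
eef_pos: [0.4275, -0.2188, 0.3412]
ee_rot: [[-0.509, -0.861, -0.002], [-0.861, 0.509, 0.001], [0.001, 0.002, -1.0]]
wrist_force: [-0.7, -0.6, 0.3]
grip_width: 0.0858
gripper_force: 0.0
time: 2.0
eef_pos: [0.5077, -0.0194, 0.3408]
ee_rot: [[-0.219, -0.976, -0.003], [-0.976, 0.219, -0.001], [0.001, 0.002, -1.0]]
wrist_force: [0.6, -1.1, 0.5]
grip_width: 0.0854
gripper_force: 0.0
time: 2.6
eef_pos: [0.588, 0.18, 0.3404]
ee_rot: [[-0.002, -1.0, -0.003], [-1.0, 0.002, -0.002], [0.002, 0.003, -1.0]]
wrist_force: [0.4, 0.4, 0.6]
grip_width: 0.0856
gripper_force: 0.0
[0.58796499 0.17997779 0.34035505] [[-0.00161829 -0.99999525 -0.00262488]
 [-0.99999711  0.00162295 -0.0017739 ]
 [ 0.00177815  0.002622   -0.99999498]] [ 3.51924524e+01  1.24193426e+01  2.02331460e+00 -3.67462223e-03
 -7.97854537e+01 -3.52846502e+01]
```

```bash
python3 -m pendant '[[1,0.11,0.395,-0.2,0,0,0],[1,0.11,0.395,-0.2,0,0,0],[1,0.11,0.395,-0.2,0,0,0],[1,0.11,0.395,-0.2,0,0,0]]'
python3 - <<'E'
from plant import optics
from h import *
t=optics.capture("top")[:,:,::-1];s=optics.capture("side")[:,:,::-1]
C=np.zeros((560,800,3),np.uint8)
def crop(im,x,y,w,h,k):
    c=cv2.resize(im[y:y+h,x:x+w],None,fx=k,fy=k,interpolation=cv2.INTER_CUBIC)
    for i in range(0,w,10):cv2.putText(c,str(x+i),(i*k,8),0,.3,(0,0,255))
    for i in range(0,h,10):cv2.putText(c,str(y+i),(0,i*k+3),0,.3,(0,0,255))
    return c
C[:550,:400]=crop(t,185,110,80,110,5);C[:560,400:]=crop(s,230,210,80,112,5)
cv2.imwrite("pics/c3.png",C)
E
```

```text
time: 3.0
eef_pos: [0.6092, 0.2572, 0.3012]
ee_rot: [[-0.003, -1.0, -0.002], [-1.0, 0.003, -0.002], [0.002, 0.002, -1.0]]
wrist_force: [0.4, -0.7, 1.0]
grip_width: 0.0855
gripper_force: 0.0
```

View pics/c3.png

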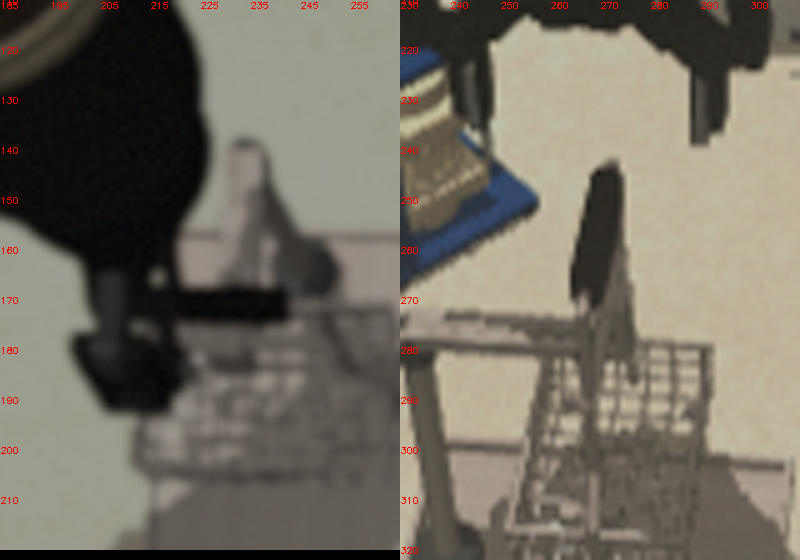

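```bash
python3 - <<'E'
from h import *
print(proj("side",[(.6092,.2572,.30),(.6092,.2572,.253),(.6092,.2572,.242),(.6092,.2572,.231),(.6092,.2922,.242),(.6092,.2222,.242),(.667,.2572,.3),(.552,.2572,.3)],.12))
print(proj("top",[(.6092,.2572,.30),(.6092,.2572,.253),(.6092,.2572,.242)],-.0135))
E
```

```text
[[268.30226451 236.49780992]
 [269.48365427 252.74441349]
 [269.74734737 256.40050589]
 [270.00646895 260.0039812 ]
 [267.23894768 268.00942332]
 [272.116657   245.40452753]
 [240.64705386 234.83431122]
 [295.66393867 238.14932824]]
[[221.10089672 162.23658989]
 [225.90744972 169.23621694]
 [226.96802487 170.78062705]]
```

```bash
python3 -m pendant '[[1,0,0,-0.1,0,0,0],[1,0,0,-0.2,0,0,0],[1,0,0,-0.3,0,0,0],[1,0,0,-0.335,0,0,0],[1,0,0,-0.335,0,0,0]]'
python3 -m pendant '[[-1,0,0,0,0,0,0],[-1,0,0,0,0,0,0],[-1,0,0,0,0,0,0],[-1,0,0,0,0,0,0],[-1,0,0,0,0,0,0],[-1,0,0,0,0,0,0],[-1,0,0,0,0,0,0],[-1,0,0,0,0,0,0]]'
```

```text
time: 3.6
eef_pos: [0.609, 0.2577, 0.2354]
ee_rot: [[-0.003, -1.0, -0.0], [-1.0, 0.003, -0.0], [0.0, 0.0, -1.0]]
wrist_force: [0.4, 0.8, 0.1]
grip_width: 0.0856
gripper_force: 0.0
time: 4.4
eef_pos: [0.6093, 0.2593, 0.2358]
ee_rot: [[-0.001, -1.0, 0.001], [-1.0, 0.001, 0.0], [-0.0, -0.001, -1.0]]
wrist_force: [0.7, -0.2, 2.9]
grip_width: 0.0132
gripper_force: 59.8
```

```bash
python3 -m pendant '[[-1,0,0,0.01,0,0,0],[-1,0,0,0.02,0,0,0],[-1,0,0,0.03,0,0,0],[-1,0,0,0.04,0,0,0],[-1,0,0,0.04,0,0,0],[-1,0,0,0.04,0,0,0]]'
```

```text
time: 5.0
eef_pos: [0.609, 0.259, 0.2433]
ee_rot: [[-0.002, -1.0, -0.0], [-1.0, 0.002, -0.0], [0.0, 0.0, -1.0]]
wrist_force: [2.4, -0.5, -4.5]
grip_width: 0.0127
gripper_force: 58.7
```

```bash
python3 -m pendant '[[-1,0.01,0,0,0,0,0],[-1,0.02,0,0,0,0,0],[-1,0.03,0,0,0,0,0],[-1,0.03,0,0,0,0,0]]'
python3 -m pendant '[[-1,0.01,0,0,0,0,0],[-1,0.02,0,0,0,0,0],[-1,0.03,0,0,0,0,0],[-1,0.04,0,0,0,0,0],[-1,0.04,0,0,0,0,0]]'
```

```text
time: 5.4
eef_pos: [0.6148, 0.259, 0.2431]
ee_rot: [[-0.002, -1.0, -0.001], [-1.0, 0.002, -0.0], [0.0, 0.001, -1.0]]
wrist_force: [-1.4, 0.2, -3.0]
grip_width: 0.0127
gripper_force: 59.0
time: 5.9
eef_pos: [0.6229, 0.259, 0.2429]
ee_rot: [[-0.002, -1.0, -0.001], [-1.0, 0.002, -0.0], [0.0, 0.001, -1.0]]
wrist_force: [-3.9, 0.5, -1.9]
grip_width: 0.013
gripper_force: 58.9
```

```bash
python3 - <<'E'
from plant import optics
from h import *
s=optics.capture("side")[:,:,::-1]
cv2.imwrite("pics/c4.png",cv2.resize(s[225:325,220:320],None,fx=6,fy=6,interpolation=cv2.INTER_CUBIC))
E
```

```text
(no output)
```

View pics/c4.png

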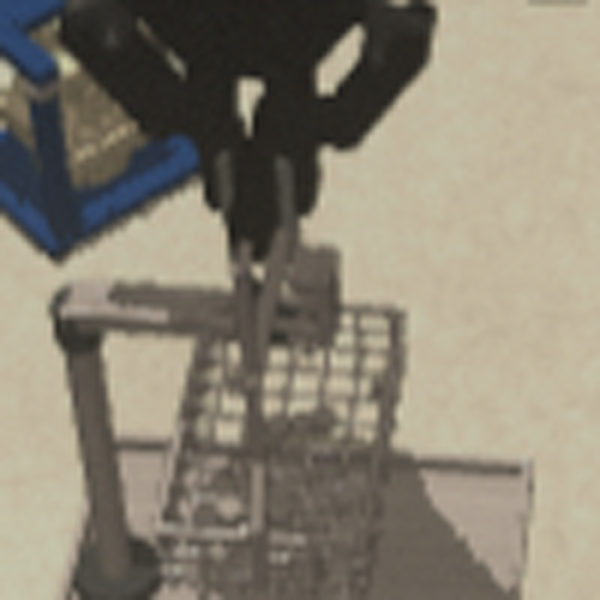

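The hook's nose is at about (320,280) in the crop. The rung sits behind it at about (270,290), and the keeper leans back at (245,290). Next I'll raise it gently, watching the force.

```bash
python3 -m pendant '[[-1,0.005,0,0.01,0,0,0],[-1,0.005,0,0.02,0,0,0],[-1,0.005,0,0.03,0,0,0],[-1,0.005,0,0.04,0,0,0],[-1,0.005,0,0.04,0,0,0]]'
```

```text
time: 6.45
eef_pos: [0.6245, 0.2592, 0.2521]
ee_rot: [[-0.002, -1.0, 0.001], [-1.0, 0.002, 0.001], [-0.001, -0.001, -1.0]]
wrist_force: [-1.2, -0.0, -1.9]
grip_width: 0.0131
gripper_force: 59.1
```

```bash
python3 -m pendant '[[-1,0,0,0.02,0,0,0],[-1,0,0,0.04,0,0,0],[-1,0,0,0.06,0,0,0],[-1,0,0,0.08,0,0,0],[-1,0,0,0.1,0,0,0],[-1,0,0,0.12,0,0,0],[-1,0,0,0.145,0,0,0],[-1,0,0,0.145,0,0,0],[-1,0,0,0.145,0,0,0]]'
```

```text
time: 7.35
eef_pos: [0.6241, 0.2592, 0.2804]
ee_rot: [[-0.002, -1.0, 0.0], [-1.0, 0.002, 0.0], [-0.0, -0.0, -1.0]]
wrist_force: [0.6, 0.2, -3.5]
grip_width: 0.0131
gripper_force: 58.9
```

```bash
python3 -m pendant '[[-1,-0.04,0,0,0,0,0],[-1,-0.1,0,0,0,0,0],[-1,-0.17,0,0,0,0,0],[-1,-0.24,0,0,0,0,0],[-1,-0.31,0,0,0,0,0],[-1,-0.38,0,0,0,0,0],[-1,-0.45,0,0,0,0,0],[-1,-0.51,0,0,0,0,0],[-1,-0.56,0,0,0,0,0],[-1,-0.58,0,0,0,0,0],[-1,-0.58,0,0,0,0,0],[-1,-0.58,0,0,0,0,0]]'
```

```text
time: 8.55
eef_pos: [0.5083, 0.2592, 0.2804]
ee_rot: [[-0.002, -1.0, 0.0], [-1.0, 0.002, 0.0], [-0.0, -0.0, -1.0]]
wrist_force: [0.4, 0.2, -3.8]
grip_width: 0.0131
gripper_force: 58.9
```

```bash
python3 -m pendant '[[-1,0,0,0.05,0,0,0],[-1,0,0,0.15,0,0,0],[-1,0,-0.04,0.25,0,0,0],[-1,0.02,-0.12,0.35,0,0,0],[-1,0.04,-0.22,0.4,0,0,0.02],[-1,0.06,-0.34,0.4,0,0,0.04],[-1,0.08,-0.47,0.4,0,0,0.06],[-1,0.1,-0.6,0.4,0,0,0.08],[-1,0.1,-0.73,0.4,0,0,0.1],[-1,0.1,-0.86,0.4,0,0,0.1],[-1,0.1,-0.95,0.4,0,0,0.1],[-1,0.1,-1,0.4,0,0,0.1]]'
python3 -m pendant '[[-1,0.01,-0.05,0,0,0,0.01],[-1,0.03,-0.15,0,0,0,0.02],[-1,0.05,-0.28,0,0,0,0.04],[-1,0.07,-0.41,0,0,0,0.06],[-1,0.09,-0.54,0,0,0,0.08],[-1,0.1,-0.67,0,0,0,0.1],[-1,0.1,-0.8,0,0,0,0.1],[-1,0.1,-0.91,0,0,0,0.1],[-1,0.1,-0.98,0,0,0,0.1],[-1,0.1,-1,0,0,0,0.1]]'
python3 -m pendant '[[-1,0.01,-0.05,0,0,0,0],[-1,0.03,-0.15,0,0,0,0],[-1,0.05,-0.28,0,0,0,0],[-1,0.07,-0.41,0,0,0,0],[-1,0.08,-0.52,0,0,0,0],[-1,0.08,-0.59,0,0,0,0],[-1,0.08,-0.62,0,0,0,0],[-1,0.08,-0.62,0,0,0,0],[-1,0.08,-0.62,0,0,0,0]]'
python3 - <<'E'
from plant import optics
from h import *
t=optics.capture("top")[:,:,::-1];s=optics.capture("side")[:,:,::-1]
C=np.zeros((560,800,3),np.uint8)
def crop(im,x,y,w,h,k):
    c=cv2.resize(im[y:y+h,x:x+w],None,fx=k,fy=k,interpolation=cv2.INTER_CUBIC)
    for i in range(0,w,10):cv2.putText(c,str(x+i),(i*k,8),0,.3,(0,0,255))
    for i in range(0,h,10):cv2.putText(c,str(y+i),(0,i*k+3),0,.3,(0,0,255))
    return c
C[:480,:400]=crop(t,395,140,133,160,3)[:480,:400] if 0 else cv2.copyMakeBorder(crop(t,395,140,133,160,3),0,0,0,1,0)
C[:560,400:]=crop(s,260,90,80,112,5)
cv2.imwrite("pics/c5.png",C)
E
```

```text
time: 9.75
eef_pos: [0.5284, 0.0576, 0.361]
ee_rot: [[0.075, -0.997, 0.001], [-0.997, -0.075, -0.0], [0.0, -0.001, -1.0]]
wrist_force: [-0.9, -0.5, -4.0]
grip_width: 0.0131
gripper_force: 59.0
time: 10.75
eef_pos: [0.5483, -0.1419, 0.3601]
ee_rot: [[0.154, -0.988, -0.0], [-0.988, -0.154, -0.0], [0.0, 0.0, -1.0]]
wrist_force: [-0.7, -0.1, -4.3]
grip_width: 0.013
gripper_force: 58.9
time: 11.65
eef_pos: [0.564, -0.2643, 0.3604]
ee_rot: [[0.155, -0.988, 0.0], [-0.988, -0.155, 0.0], [-0.0, -0.0, -1.0]]
wrist_force: [-0.8, -0.4, -3.6]
grip_width: 0.0134
gripper_force: 58.9
```

View pics/c5.png

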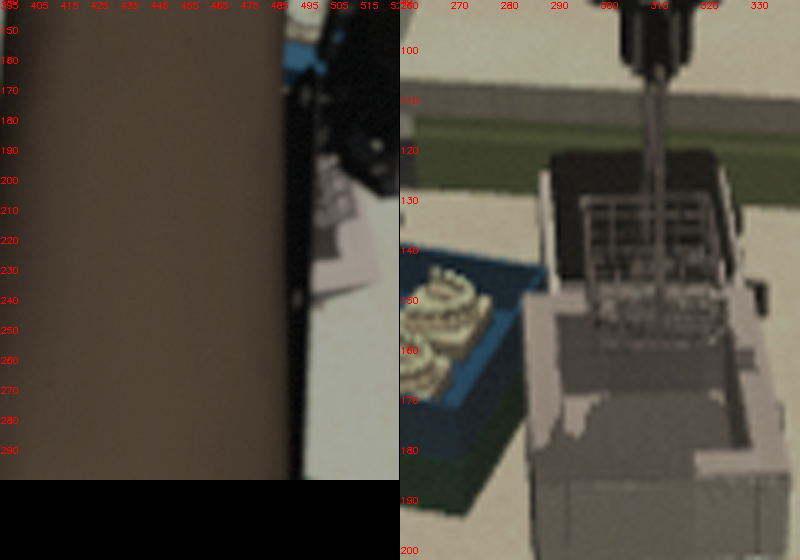

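```bash
python3 - <<'E'
from h import *
c=(.5644,-.2648,.1587)
I=[(.0575,.0825,.14),(.0575,-.0825,.14),(-.0575,-.0825,.14),(-.0575,.0825,.14)]
print("rim",proj("side",tf(c,I),.121).round(1).tolist(),proj("top",tf(c,I),-.0135).round(1).tolist())
b=(.564,-.2643,.156);u=.3604-.1655
for z in(u+.042,u):
  print(proj("side",tf(b,[(.04,.06,z),(.04,-.06,z),(-.04,-.06,z),(-.04,.06,z)]),.121).round(1).tolist())
E
```

```text
rim [[293.2, 180.8], [290.7, 151.8], [325.6, 150.7], [331.0, 179.5]] [[426.2, 186.9], [498.3, 176.9], [508.6, 226.5], [435.3, 236.8]]
[[298.2, 148.7], [296.1, 128.3], [321.8, 127.6], [325.5, 147.9]]
[[298.4, 161.1], [296.3, 140.3], [321.5, 139.7], [325.1, 160.3]]
```

The basket in the side view lies within 1 px of the projection. The predicted tank rim also matches, leaving about 17 mm clearance each way. Descending.

```bash
python3 -m pendant '[[-1,-0.005,0,-0.04,0,0,0],[-1,-0.005,0,-0.1,0,0,0],[-1,-0.005,0,-0.16,0,0,0],[-1,-0.005,0,-0.22,0,0,0],[-1,-0.005,0,-0.28,0,0,0],[-1,-0.005,0,-0.34,0,0,0],[-1,-0.005,0,-0.4,0,0,0],[-1,-0.005,0,-0.46,0,0,0],[-1,-0.005,0,-0.51,0,0,0],[-1,-0.005,0,-0.55,0,0,0],[-1,-0.005,0,-0.56,0,0,0],[-1,-0.005,0,-0.56,0,0,0]]'
```

```text
time: 12.95
eef_pos: [0.5631, -0.2649, 0.2481]
ee_rot: [[0.155, -0.988, -0.0], [-0.988, -0.155, -0.0], [0.0, 0.0, -1.0]]
wrist_force: [-0.7, 0.9, -3.7]
grip_width: 0.0133
gripper_force: 59.0
```

```bash
python3 -m pendant '[[-1,0,0,-0.01,0,0,0],[-1,0,0,-0.02,0,0,0],[-1,0,0,-0.02,0,0,0]]'
python3 -m pendant '[[-1,0,0,-0.005,0,0,0],[-1,0,0,-0.01,0,0,0],[-1,0,0,-0.01,0,0,0]]'
```

```text
time: 13.25
eef_pos: [0.563, -0.2648, 0.2443]
ee_rot: [[0.155, -0.988, 0.0], [-0.988, -0.155, 0.0], [-0.0, -0.0, -1.0]]
wrist_force: [0.2, -0.1, -3.1]
grip_width: 0.0133
gripper_force: 58.9
time: 13.55
eef_pos: [0.563, -0.2649, 0.2422]
ee_rot: [[0.155, -0.988, -0.0], [-0.988, -0.155, 0.0], [-0.0, 0.0, -1.0]]
wrist_force: [0.4, 0.7, -3.2]
grip_width: 0.0133
gripper_force: 58.9
```

```bash
python3 -m pendant '[[-1,0,0,-0.005,0,0,0],[-1,0,0,-0.005,0,0,0],[-1,0,0,-0.005,0,0,0]]'
python3 -m pendant '[[-1,0,0,-0.005,0,0,0],[-1,0,0,-0.005,0,0,0],[-1,0,0,-0.005,0,0,0]]'
```

```text
time: 13.85
eef_pos: [0.563, -0.2649, 0.2413]
ee_rot: [[0.155, -0.988, -0.0], [-0.988, -0.155, -0.0], [0.0, 0.0, -1.0]]
wrist_force: [-0.5, -0.4, -3.3]
grip_width: 0.0131
gripper_force: 58.9
time: 14.15
eef_pos: [0.5634, -0.265, 0.241]
ee_rot: [[0.155, -0.988, 0.001], [-0.988, -0.155, -0.0], [0.001, -0.001, -1.0]]
wrist_force: [0.2, 1.1, 1.8]
grip_width: 0.0128
gripper_force: 59.7
```

```bash
python3 -m pendant '[[-0.5,0,0,0,0,0,0],[-0.5,0,0,0,0,0,0],[0,0,0,0,0,0,0],[0.5,0,0,0,0,0,0],[0.5,0,0,0,0,0,0],[0.5,0,0,0,0,0,0]]'
python3 -m pendant '[[0.5,0,0,0.05,0,0,0],[0.5,0,0,0.2,0,0,0],[0.5,0,0,0.4,0,0,0],[0.5,0,0,0.6,0,0,0],[0.5,0,0,0.7,0,0,0],[0.5,0,0,0.7,0,0,0],[0.5,0,0,0.7,0,0,0]]'
python3 - <<'E'
from plant import optics
from h import *
s=optics.capture("side")[:,:,::-1]
cv2.imwrite("pics/c6.png",cv2.resize(s[90:210,260:350],None,fx=5,fy=5,interpolation=cv2.INTER_CUBIC))
cv2.imwrite("pics/c7.png",np.hstack([cv2.resize(s[100:340,180:460],None,fx=2,fy=2)]))
E
```

```text
time: 14.75
eef_pos: [0.5631, -0.2649, 0.2403]
ee_rot: [[0.155, -0.988, 0.0], [-0.988, -0.155, -0.0], [0.0, -0.0, -1.0]]
wrist_force: [0.5, 0.7, -0.4]
grip_width: 0.0637
gripper_force: 0.0
time: 15.45
eef_pos: [0.563, -0.2648, 0.381]
ee_rot: [[0.155, -0.988, 0.001], [-0.988, -0.155, 0.0], [0.0, -0.001, -1.0]]
wrist_force: [0.2, 0.6, -1.5]
grip_width: 0.0642
gripper_force: 0.0
```

View pics/c6.png

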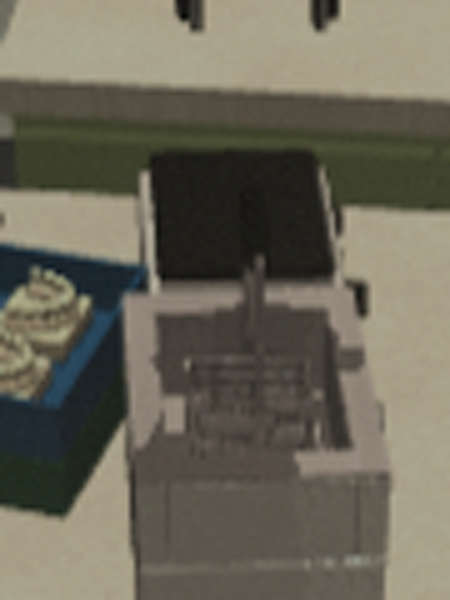

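View pics/c7.png

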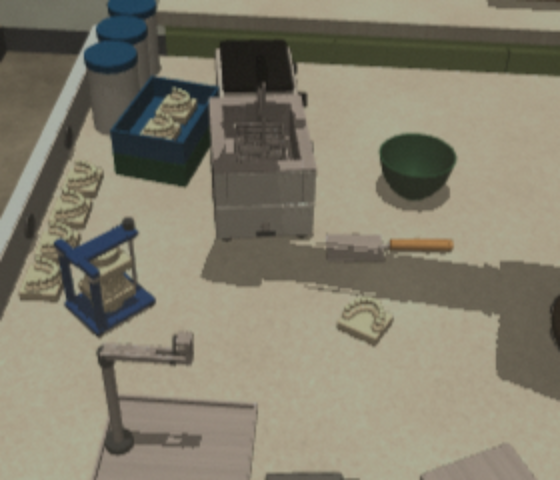

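The basket stands upright in the tank, at about (255,400) in the first crop, with its bail vertical. The gripper is clear above it, the tray is empty and the other things haven't moved.

```bash
python3 -c "
from plant import manip;print(manip.sign_off())"
```

```text
the job is handed in; nothing more can be done
None
```

I lifted the basket off the hook past the keeper, set it down gently and upright in the cleaner's tank, let go and handed the job in at about 15.5 s. I couldn't make out the bridges or the keeper's final angle in the last pictures, and the hand-in returned no verdict.

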